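# Sort the walnut blanks into their trays

### The job

Sort the five loose walnut blanks on the carving bench: put each into the tray that already holds its kind (disc with the discs, ring with the rings, headpiece with the headpieces, both turning squares with the squares). Each must lie flat on the floor of its tray (the headpiece standing upright), not on top of the stock or of another blank, and the oil bottle must not be knocked over.

Things in the scene. Friction and masses are not known exactly. Their poses are not given: they have to be found in the camera images.
- disc_blank: Loose flat walnut disc (pendant blank), 52 mm across, 14 mm thick, no hole, about 20 g, lying flat. Origin: its centre, 7 mm above what it lies on; z is the disc's axis.
- ring_blank: Loose walnut ring (scarf-ring blank), 56 mm outside, 34 mm hole right through, 20 mm high, about 22 g, lying flat so that the hole is seen from above. Origin: its centre, 10 mm above what it lies on; z is the axis of the hole.
- headpiece_blank: Loose turned walnut headpiece for a bead string, like a small chess pawn, 58 mm tall, standing upright, about 18 g: a plain cylinder 32 mm across from its flat foot up to 26 mm, then a narrow neck and a knob 21 mm across. Origin: centre of the foot; z up its axis.
- long_square: Loose walnut turning square (square bar), 72 x 22 x 22 mm, about 26 g, lying on a side. Origin: its centre, 11 mm above what it lies on; x along its length.
- short_square: Loose walnut turning square, the same section but shorter: 50 x 22 x 22 mm, about 18 g, lying on a side. Origin: its centre, 11 mm above what it lies on; x along its length.
- disc_tray: Open plywood tray, fixed, 150 (x) x 130 (y) x 30 mm high; walls and floor 6 mm. Origin: centre of its underside, on the bench; x to its far wall, away from the robot; z up. Its stock, along the far wall: two little stacks (3 and 2 high) of flat discs, to 48 mm above the bench. Stock never moves; inner floor free from x = -69 to +12 mm, y = -59 to +59 mm.
- ring_tray: Open plywood tray, fixed, 150 (x) x 130 (y) x 30 mm high; walls and floor 6 mm. Origin: centre of its underside, on the bench; x to its far wall, away from the robot; z up. Its stock, along the far wall: rings with a hole (one single, one stack of two), to 46 mm above the bench. Stock never moves; inner floor free from x = -69 to +12 mm, y = -59 to +59 mm.
- headpiece_tray: Open plywood tray, fixed, 150 (x) x 130 (y) x 30 mm high; walls and floor 6 mm. Origin: centre of its underside, on the bench; x to its far wall, away from the robot; z up. Its stock, along the far wall: three pawn-shaped headpieces standing in a row, to 64 mm above the bench. Stock never moves; inner floor free from x = -69 to +12 mm, y = -59 to +59 mm.
- square_tray: Open plywood tray, fixed, 150 (x) x 130 (y) x 30 mm high; walls and floor 6 mm. Origin: centre of its underside, on the bench; x to its far wall, away from the robot; z up. Its stock, along the far wall: square bars lying across the tray, two and one on top, to 50 mm above the bench. Stock never moves; inner floor free from x = -69 to +12 mm, y = -59 to +59 mm.
- oil_bottle: Small closed amber glass bottle of oil with a black cap, 42 mm across, 68 mm tall, 90 g, standing loose among the blanks. Origin: centre of its underside; z up. Blanks, bottle and a cork sanding block (62 x 40 x 28 mm, also loose among them) start at least 90 mm apart, centre to centre; a low blue dish of burrs lies nearer the robot.
There are look-alikes about, which are no part of the job. What is shaped like the square_tray but turquoise is not meant. Leave any white look-alike of the disc_blank alone.

How it is judged:
By the outcome, as a careful person would: the job done as asked, in the order asked, and still so for the second after the job is handed in, with the robot touching nothing.
It also fails if it takes over 112 s, if anything falls off the work surface, if the arm or the gripper's body presses on something with over 40 N, if the wrist force passes 120 N, or if a joint passes its speed limit or range.

### The arm

A 6-joint arm with a two-finger parallel gripper is mounted at the origin on the work surface. World frame = base frame: x ahead of the robot, y to its left, z up, the work surface at z = 0. Lengths are in m, angles in rad, forces in N, time in s.
With the tool pointing down it reaches from about 0.35 to 0.875 m from the base axis. Payload 15.5 kg.
Tool frame: the origin (TCP) lies at the very end of the fingers, on their centre line; the grasp point (between the pads) lies 19 mm behind it (bot.grip_depth is the distance from the TCP to the grasp point, in m); z points along the fingers, y is the line along which they close (so a half turn about z gives the same grasp; the last joint's range is limited). The gripper opens to 85 mm and grips with 20 to 120 N. Pads are 22 mm wide; open, the fingers measure 114 mm over their backs; the gripper's body (76 mm by 85 mm) begins 54 mm behind the grasp point. The pads swing forward as they close: fully open they stand 13 mm farther back than shut.
Start: joints at [-1.206, 0.494, 1.345, -0, 1.302, -0.096], TCP at [0.277, -0.56, 0.231] pointing down, gripper open.
Joint ranges: [-2.91, 2.91], [-0.82, 2.16], [0.22, 2.67], [-1.22, 4.37], [0.12, 2.79], [-3.08, 3.08]. Speed limits (rad/s): [1.89, 1.89, 2.57, 3.01, 3.01, 3.01].

### API

Orientations are given as a unit quaternion [w, x, y, z].
In Python, from workcell import bot gives the robot as it stands.
- The arm moves only by the tool move_arm, never from a script. Its arguments are lists of equal length, an entry for each row: "offset": the shift along the tool's x, y, z in units of 0.12 m (1.0 is 0.12 m), a list of three; "rotation": the turn, a rotation vector about the tool's x, y, z in units of 0.08 rad (1.0 is 0.08 rad), a list of three; "claw": the closure, from -1 (fully open) to 1 (shut). In form: {"offset": [[x, y, z], ...], "rotation": [[wx, wy, wz], ...], "claw": [claw, ...]}. A call has 1 to 20 rows; each row shifts and turns the commanded pose from where the row before left it, along the tool's axes as they then stand; what a row does not reach is not made up. A row lasts 1/10 s, in which the tool goes at most 50 mm and 8.59 degrees, less where a joint would pass 70% of its speed; a pose out of reach is approached as far as the arm can. A call with a number of a shift or a turn outside -1 to 1 is refused whole. A call with a gripper value outside its range is refused whole. The fingers move at their own pace and stop on an object; the grip force is fixed at half the most. Time passes only in rows, so rows that do not move let the fingers close. It gives the time, the measured TCP pose, the force, the opening and the grip force at its end, in the units of the state.
- bot.state(): the state, without advancing time (a new reading comes with each control period).
- bot.get_image(name): name is "side" or "top"; returns the picture (420x560x3 uint8, red, green, blue); there is no depth.
- bot.calibration(name): a dict with "intrinsics" (3x3 intrinsics, pixels), "extrinsics" (4x4, takes a point from world to camera coordinates). Camera axes: x right, y up, looking along -z (the intrinsics and any distortion apply to the point x, -y, -z); pixel columns grow to the right and rows downward; lengths in m; the calibration is good to about 2 mm. A picture is of the moment at which its call begins. calibration takes no time and is no camera call.
- bot.job_done(): hands the job in; it is judged then, once.
The state is a dict: "time_s": time; "joint_positions": joint angles; "joint_vel": joint speeds; "tau": joint torques, N m; "eef_pos": TCP position; "tcp_rot": TCP orientation; "ft_force": force on the tool from outside, world axes, zero at the start; "ft_torque": the same for the moment, N m; "finger_gap": finger opening in m; "grip_force": force on a finger pad.
Only numpy, scipy, OpenCV 4.12 (cv2) and the standard library are available. Lean on these libraries where they do the work, as an engineer would, in place of code of your own. Each camera call takes 0.05 s, during which the arm holds its last target. There are 200 camera calls.

## Working session

There is one attempt and no reset: what is moved stays moved. The work goes in short steps, Python scripts to look and compute and a tool call to move; the robot and the scene stay as the last step left them, time stands still between calls to the robot, and variables do not carry over. Pictures are saved under pics/ and viewed, at most 14 in all, crops included, and the job is handed in when it is done.

Besides the shell and the picture viewer there is one more tool, called after ">>>" in YAML: its name, and indented under it one key for each argument. move_arm: Moves the arm, as the interface text tells. Shifts and turns lie within -1 to 1; 1 stands for 0.12 m of shift or 0.08 rad of turn. Its arguments: {"type":"object","properties":{"offset":{"type":"array","items":{"type":"array","items":{"type":"number"}}},"rotation":{"type":"array","items":{"type":"array","items":{"type":"number"}}},"claw":{"type":"array","items":{"type":"number"}}},"required":["offset","rotation","claw"]}

```bash
mkdir -p pics; ls
python3 - <<'E'
from workcell import bot
import cv2
s=bot.state();print(s['time_s'],s['eef_pos'],s['tcp_rot'],s['finger_gap'],bot.grip_depth)
for n in('top','side'):
    c=bot.calibration(n);print(n,c)
    cv2.imwrite(f'pics/{n}0.png',cv2.resize(bot.get_image(n)[:,:,::-1],(784,588),interpolation=cv2.INTER_CUBIC))
E
```

```text
pics
0.0 [ 0.27722558 -0.5597538   0.23070271] [-6.02824681e-04  9.73694483e-01  2.27856722e-01 -7.57933174e-05] 0.08538869437246242 0.0187
top {'intrinsics': array([[461.79280234,   0.        , 278.05252459],
       [  0.        , 461.79280234, 214.68594672],
       [  0.        ,   0.        ,   1.        ]]), 'extrinsics': array([[-8.78767304e-02, -9.96131265e-01,  4.27505499e-04,
         3.25763621e-02],
       [ 9.72337034e-01, -8.56843930e-02,  2.17299052e-01,
        -4.25485298e-01],
       [-2.16421749e-01,  1.95112096e-02,  9.76104984e-01,
        -1.18870785e+00],
       [ 0.00000000e+00,  0.00000000e+00,  0.00000000e+00,
         1.00000000e+00]])}
side {'intrinsics': array([[463.72970817,   0.        , 275.41591787],
       [  0.        , 463.72970817, 208.60674809],
       [  0.        ,   0.        ,   1.        ]]), 'extrinsics': array([[-0.80245644, -0.59670172, -0.00327488,  0.3397925 ],
       [ 0.44733558, -0.60519992,  0.65850128, -0.21903429],
       [-0.39491081,  0.52695362,  0.75257248, -0.96858897],
       [ 0.        ,  0.        ,  0.        ,  1.        ]])}
```

View pics/top0.png

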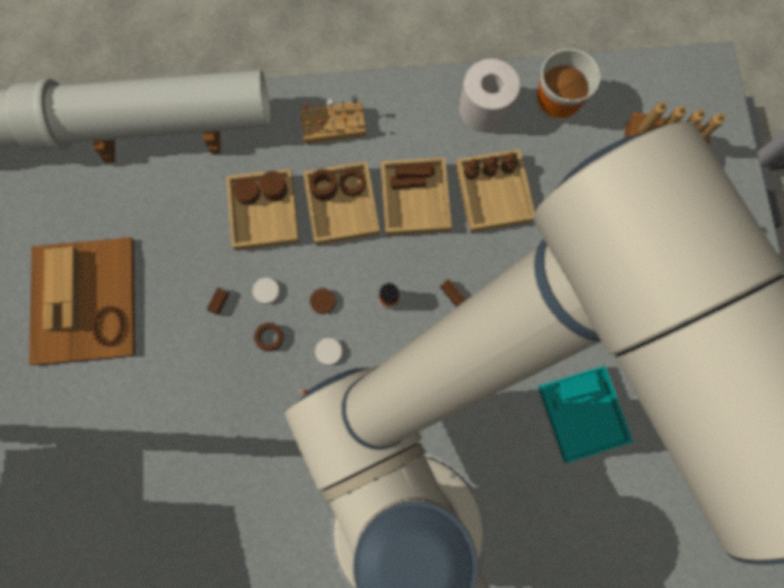

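View pics/side0.png

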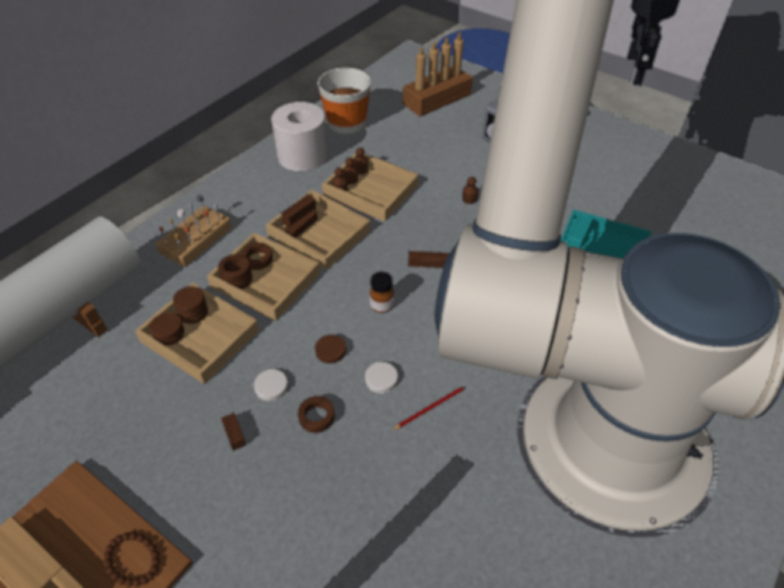

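The top view (784 px wide) shows the short square at (218,300), disc (323,300), ring (269,336), bottle (389,293) and long square (453,292). White look-alike discs are at (266,291) and (330,351), and a turquoise tray is at (585,415). The trays run left to right: disc (262,208), ring (341,203), square (416,195), headpiece (495,190). The side view shows the headpiece at (470,190); the arm hides it from above.

What could be mistaken for a target:
- **Disc:** white discs, or the stock discs.
- **Ring:** the bead string at (110,325), or the stock rings.
- **Squares:** the cork block and the wooden feet at (105,150).
- **Headpiece:** the tool rack pegs.

I choose the walnut blanks lying loose on the bench.

```bash
cat > h.py <<'E'
import numpy as np, cv2
from workcell import bot
def cal(n):
    c=bot.calibration(n); K=c['intrinsics']; E=c['extrinsics']; return K,E[:3,:3],E[:3,3]
def ray(n,u,v):
    K,R,t=cal(n); d=np.linalg.inv(K)@[u,v,1]; d=R.T@(d*[1,-1,-1]); return -R.T@t,d
def plane(n,u,v,z):
    c,d=ray(n,u,v); return c+d*(z-c[2])/d[2]
def tri(a,b):
    (c1,d1),(c2,d2)=ray('top',*a),ray('side',*b)
    s=np.linalg.lstsq(np.c_[d1,-d2],c2-c1,rcond=None)[0]
    p,q=c1+s[0]*d1,c2+s[1]*d2; return (p+q)/2,np.linalg.norm(p-q)
def proj(n,p):
    K,R,t=cal(n); q=K@((R@p+t)*[1,-1,-1]); return q[:2]/q[2]
def blobs(n,im,amin=60,amax=1200):
    g=cv2.GaussianBlur(im,(3,3),0).astype(int); r,G,b=g[...,0],g[...,1],g[...,2]
    m=((r-b>18)&(r<135)&(r>1.35*b)).astype(np.uint8)
    out=[]
    for c in cv2.findContours(m,cv2.RETR_EXTERNAL,cv2.CHAIN_APPROX_NONE)[0]:
        a=cv2.contourArea(c)
        if amin<a<amax: out.append((c[:,0,:],a))
    return out,m
E
python3 - <<'E'
from h import *
for n in('top','side'):
    im=bot.get_image(n); o,m=blobs(n,im)
    for c,a in o:
        (x,y),wh,an=cv2.minAreaRect(c); p=plane(n,x,y,.01)
        if .2<p[0]<.9 and abs(p[1])<.5: print(n,'px',round(x,1),round(y,1),'wh',np.round(wh,1),round(an),'area',a,'z=.01:',np.round(p,3))
im=bot.get_image('top')[:,:,::-1]
cv2.imwrite('pics/crop1.png',cv2.resize(im[100:300,130:370],(780,600*780//720),interpolation=cv2.INTER_CUBIC)[:600])
E
```

```text
top px 191.5 240.0 wh [18. 19.] 90 area 288.0 z=.01: [0.385 0.235 0.01 ]
top px 230.2 214.6 wh [17.9 17. ] 27 area 236.0 z=.01: [0.447 0.126 0.01 ]
top px 154.9 214.7 wh [ 8.5 17.4] 27 area 129.0 z=.01: [0.465 0.333 0.01 ]
top px 323.2 208.7 wh [19.5  8.7] 51 area 146.5 z=.01: [ 0.441 -0.131  0.01 ]
top px 358.2 160.5 wh [ 3.3 46.5] 81 area 95.0 z=.01: [ 0.572 -0.245  0.01 ]
top px 296.8 142.6 wh [47.8 48.5] 86 area 122.5 z=.01: [ 0.64  -0.077  0.01 ]
top px 296.3 137.6 wh [45.4 41. ] 86 area 950.5 z=.01: [ 0.656 -0.078  0.01 ]
top px 355.0 132.3 wh [45.7 44.4] 77 area 837.5 z=.01: [ 0.657 -0.247  0.01 ]
top px 150.5 101.0 wh [16. 11.] 90 area 133.5 z=.01: [0.806 0.335 0.01 ]
top px 237.5 87.5 wh [27. 47.] 90 area 594.0 z=.01: [0.827 0.079 0.01 ]
top px 397.2 74.7 wh [36.2 19.6] 22 area 337.5 z=.01: [ 0.826 -0.394  0.01 ]
top px 405.0 58.5 wh [31.8 23.3] 45 area 573.0 z=.01: [ 0.877 -0.425  0.01 ]
side px 166.4 307.5 wh [23.3 10. ] 70 area 198.0 z=.01: [0.461 0.331 0.01 ]
side px 225.0 295.5 wh [25. 24.] 90 area 474.0 z=.01: [0.381 0.236 0.01 ]
side px 305.8 291.1 wh [ 3.7 56.1] 59 area 147.5 z=.01: [0.249 0.125 0.01 ]
side px 235.5 249.0 wh [18. 21.] 90 area 302.0 z=.01: [0.442 0.129 0.01 ]
side px 65.5 228.0 wh [23.3 14.8] 45 area 261.0 z=.01: [0.809 0.324 0.01 ]
side px 271.9 210.8 wh [16.3  8.7] 4 area 104.0 z=.01: [ 0.444 -0.014  0.01 ]
side px 305.0 185.0 wh [10. 26.] 90 area 224.5 z=.01: [ 0.429 -0.135  0.01 ]
side px 138.5 167.7 wh [25.5 54. ] 51 area 1137.0 z=.01: [0.825 0.077 0.01 ]
side px 335.5 135.5 wh [17.  9.] 90 area 111.5 z=.01: [ 0.469 -0.351  0.01 ]
side px 285.6 141.0 wh [ 5.3 40.6] 41 area 153.0 z=.01: [ 0.571 -0.246  0.01 ]
side px 251.3 122.6 wh [23. 34.] 34 area 550.5 z=.01: [ 0.701 -0.254  0.01 ]
side px 245.8 78.8 wh [22.7 35. ] 88 area 394.5 z=.01: [ 0.857 -0.421  0.01 ]
```

View pics/crop1.png

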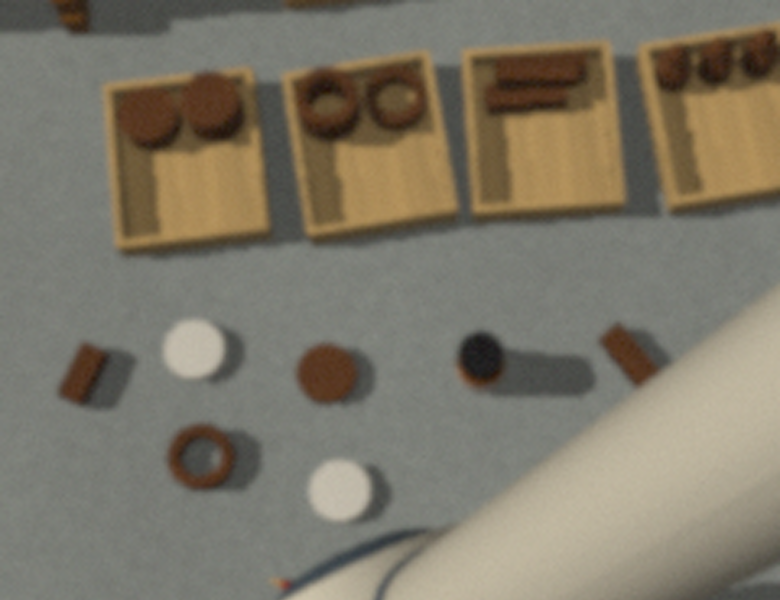

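The crop confirms the short square at (85,372), ring (201,457), disc (327,373) and part of the long square at (630,352). The look-alikes there are plainly white, and the tray order is as listed.

Run:
```python
from h import *
for n,a,b in(('disc',(230.2,214.6),(235.5,249)),('ring',(191.5,240),(225,295.5)),('short',(154.9,214.7),(166.4,307.5))):
    p,e=tri(a,b); print(n,np.round(p,4),'gap',round(e,4))
for n in('top','side'):
    im=bot.get_image(n)
    for c,a in blobs(n,im)[0]:
        r=cv2.minAreaRect(c); 
        p0=plane(n,*r[0],.011)
        if abs(p0[1]-.333)<.02 and abs(p0[0]-.463)<.02:
            q=cv2.boxPoints(r); l=sorted([(np.linalg.norm(q[i]-q[i-1]),i) for i in range(4)])
            i,j=l[0][1],l[1][1]; A=plane(n,*((q[i]+q[i-1])/2),.011);B=plane(n,*((q[j]+q[j-1])/2),.011)
            print(n,'short len',np.linalg.norm(A-B),'yaw',np.arctan2(*(A-B)[[1,0]]))
cr=lambda u,v:(130+u/3.25,100+v/3.25); fu=lambda u,v:(u/1.4,v/1.4)
T={'disc':[cr(105,87),cr(252,70),cr(120,252),cr(270,233)],'ring':[cr(284,74),cr(430,52),cr(310,240),cr(458,212)],
'sq':[cr(462,50),cr(609,43),cr(476,217),cr(625,204)],'head':[cr(640,45),fu(527,151),cr(672,212),fu(533,220)]}
for k,v in T.items():
    P=np.array([plane('top',*v[i],.03 if i<2 else 0) for i in range(4)])
    f=P[0]-P[1]; s=P[0]-P[2]; s2=P[1]-P[3]; nr=P[2]-P[3]
    print(k,'ctr',np.round(P.mean(0)[:2],4),'L',[round(float(np.linalg.norm(x[:2])),3) for x in(f,nr,s,s2)],'yaw',[round(float(x),3) for x in(np.arctan2(-f[0],f[1]),np.arctan2(-nr[0],nr[1]),np.arctan2(s[1],s[0]),np.arctan2(s2[1],s2[0]))])
```

```text
disc [0.4471 0.1258 0.0026] gap 0.0028
ring [0.3845 0.2354 0.0061] gap 0.003
short [0.463  0.3316 0.0096] gap 0.0037
top short len 0.04792164524041998 yaw 2.647473107803273
side short len 0.05679738183068203 yaw -0.4761025369637135
disc ctr [0.6453 0.2335] L [0.129, 0.131, 0.141, 0.14] yaw [0.036, 0.044, 0.007, 0.025]
ring ctr [0.646  0.0728] L [0.129, 0.132, 0.144, 0.139] yaw [0.073, 0.108, 0.072, 0.089]
sq ctr [ 0.6475 -0.0789] L [0.129, 0.131, 0.144, 0.139] yaw [-0.037, 0.003, -0.003, 0.013]
head ctr [ 0.6436 -0.2453] L [0.143, 0.129, 0.146, 0.138] yaw [0.041, 0.102, 0.103, -0.0]
```

>>> move_arm:
  offset:
    - [0, 0, 0]
    - [0, 0, 0]
    - [0, 0, 0]
    - [0, 0, 0]
    - [0, 0, 0]
    - [0, 0, 0]
    - [0.1, -0.37, 0]
    - [0.1, -0.37, 0]
    - [0.1, -0.37, 0]
    - [0.1, -0.37, 0]
    - [0.1, -0.37, 0]
    - [0.1, -0.37, 0]
    - [0.1, -0.37, 0]
    - [0.1, -0.37, 0]
    - [0.1, -0.37, 0]
    - [0.1, -0.37, 0]
    - [0.1, -0.37, 0]
    - [0.1, -0.37, 0]
    - [0.1, -0.37, 0]
    - [0.1, -0.37, 0]
  rotation:
    - [0, 0, 0.958]
    - [0, 0, 0.958]
    - [0, 0, 0.958]
    - [0, 0, 0.958]
    - [0, 0, 0.958]
    - [0, 0, 0.958]
    - [0, 0, 0]
    - [0, 0, 0]
    - [0, 0, 0]
    - [0, 0, 0]
    - [0, 0, 0]
    - [0, 0, 0]
    - [0, 0, 0]
    - [0, 0, 0]
    - [0, 0, 0]
    - [0, 0, 0]
    - [0, 0, 0]
    - [0, 0, 0]
    - [0, 0, 0]
    - [0, 0, 0]
  claw: [-1, -1, -1, -1, -1, -1, -1, -1, -1, -1, -1, -1, -1, -1, -1, -1, -1, -1, -1, -1]

```text
time_s: 2.35
eef_pos: [0.4456, 0.0635, 0.2315]
tcp_rot: [0.0, 1.0, -0.0, 0.0]
ft_force: [1.5, -1.0, -0.4]
finger_gap: 0.0852
grip_force: 0.0
```

>>> move_arm:
  offset:
    - [0.01, -0.26, 0]
    - [0, -0.26, 0]
    - [0, 0, 0.36]
    - [0, 0, 0.36]
    - [0, 0, 0.36]
    - [0, 0, 0.36]
    - [0, 0, 0.2]
    - [0, 0, 0.14]
    - [0, 0, 0.07]
    - [0, 0, 0.06]
    - [0, 0, 0]
    - [0, 0, 0]
    - [0, 0, 0]
    - [0, 0, 0]
    - [0, 0, 0]
    - [0, 0, 0]
    - [0, 0, 0]
    - [0, 0, 0]
  rotation:
    - [0, 0, 0]
    - [0, 0, 0]
    - [0, 0, 0]
    - [0, 0, 0]
    - [0, 0, 0]
    - [0, 0, 0]
    - [0, 0, 0]
    - [0, 0, 0]
    - [0, 0, 0]
    - [0, 0, 0]
    - [0, 0, 0]
    - [0, 0, 0]
    - [0, 0, 0]
    - [0, 0, 0]
    - [0, 0, 0]
    - [0, 0, 0]
    - [0, 0, 0]
    - [0, 0, 0]
  claw: [-1, -1, -1, -1, -1, -1, -1, -1, -1, -1, -1, 1, 1, 1, 1, 1, 1, 1]

```text
time_s: 4.15
eef_pos: [0.4471, 0.124, 0.0032]
tcp_rot: [-0.0, 1.0, -0.0, 0.001]
ft_force: [-2.3, -0.3, 22.5]
finger_gap: 0.0495
grip_force: 58.1
```

Run:
```python
from h import *
s=bot.state();print(s['eef_pos'],s['ft_force'],s['finger_gap'])
p=np.array(s['eef_pos']);
im=bot.get_image('side')[:,:,::-1]; 
cv2.imwrite('pics/s2.png',cv2.resize(im[130:340,100:380],(784,588),interpolation=cv2.INTER_CUBIC))
```

```text
[0.44705065 0.12395135 0.00324865] [-2.27590821 -0.31232892 22.52916671] 0.0494843602727959
```

View pics/s2.png

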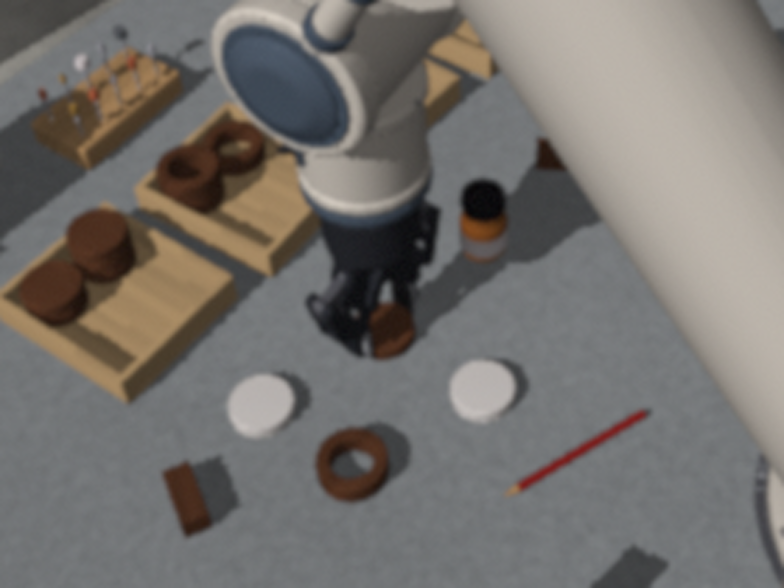

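The gripper caught the disc too high, by its upper edge, and the disc is now tilted between the fingers at (392,330). I'll open, let it settle and grip lower.

>>> move_arm:
  offset:
    - [0, 0, 0]
    - [0, 0, 0]
    - [0, 0, 0]
    - [0, 0, 0]
    - [0, 0, 0]
    - [0, 0, -0.2]
    - [0, 0, -0.3]
    - [0, 0, -0.3]
    - [0, 0, -0.3]
    - [0, 0, -0.3]
    - [0, 0, 0]
    - [0, 0, 0]
  rotation:
    - [0, 0, 0]
    - [0, 0, 0]
    - [0, 0, 0]
    - [0, 0, 0]
    - [0, 0, 0]
    - [0, 0, 0]
    - [0, 0, 0]
    - [0, 0, 0]
    - [0, 0, 0]
    - [0, 0, 0]
    - [0, 0, 0]
    - [0, 0, 0]
  claw: [-1, -1, -1, -1, -1, -1, -1, -1, -1, -1, -1, -1]

```text
time_s: 5.4
eef_pos: [0.4468, 0.124, 0.1706]
tcp_rot: [-0.0, 1.0, -0.0, 0.001]
ft_force: [0.6, 0.8, -0.2]
finger_gap: 0.0855
grip_force: 0.0
```

Run:
```python
from h import *
s=bot.state();print(s['eef_pos'],s['ft_force'])
im=bot.get_image('side')
for c,a in blobs('side',im)[0]:
    (x,y),wh,an=cv2.minAreaRect(c); p=plane('side',x,y,.007)
    if .35<p[0]<.5 and .0<p[1]<.4: print(round(x,1),round(y,1),np.round(wh,1),a,np.round(p,4))
cv2.imwrite('pics/s3.png',cv2.resize(im[130:340,100:380,::-1],(784,588),interpolation=cv2.INTER_CUBIC))
```

```text
[0.4468157  0.1239596  0.17055667] [ 0.55545579  0.78040755 -0.24096927]
166.5 307.6 [23.4 10.1] 202.0 [0.4624 0.3302 0.007 ]
225.0 295.5 [25. 24.] 475.5 [0.3827 0.2352 0.007 ]
237.0 248.0 [18. 20.] 301.5 [0.4425 0.1234 0.007 ]
```

View pics/s3.png

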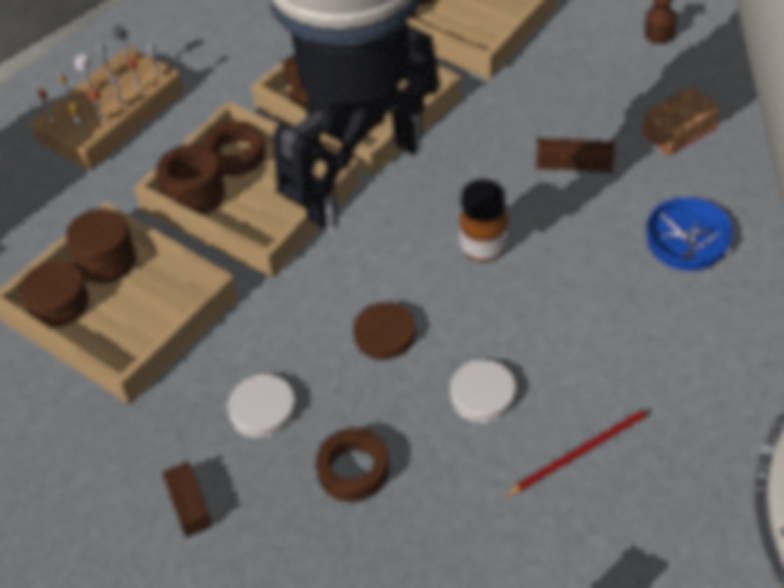

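The disc is flat again at (385,330), moved about 5 mm. The long square (575,155), cork block (680,120), headpiece (660,22) and blue dish (690,232) are now visible too.

>>> move_arm:
  offset:
    - [0, 0.017, 0.3]
    - [0, 0, 0.3]
    - [0, 0, 0.3]
    - [0, 0, 0.3]
    - [0, 0, 0.15]
    - [0, 0, 0.07]
    - [0, 0, 0.03]
    - [0, 0, 0]
    - [0, 0, 0]
    - [0, 0, 0]
    - [0, 0, 0]
    - [0, 0, 0]
    - [0, 0, 0]
    - [0, 0, 0]
  rotation:
    - [0, 0, 0]
    - [0, 0, 0]
    - [0, 0, 0]
    - [0, 0, 0]
    - [0, 0, 0]
    - [0, 0, 0]
    - [0, 0, 0]
    - [0, 0, 0]
    - [0, 0, 0]
    - [0, 0, 0]
    - [0, 0, 0]
    - [0, 0, 0]
    - [0, 0, 0]
    - [0, 0, 0]
  claw: [-1, -1, -1, -1, -1, -1, -1, -1, 0, 0.1, 0.2, 0.3, 1, 1]

```text
time_s: 6.85
eef_pos: [0.4471, 0.1219, -0.0029]
tcp_rot: [-0.0, 1.0, -0.0, 0.001]
ft_force: [-1.6, -1.5, 17.8]
finger_gap: 0.0501
grip_force: 60.0
```

>>> move_arm:
  offset:
    - [0, 0, -0.1]
    - [0, 0, -0.2]
    - [0, 0, -0.2]
    - [0, 0, 0]
  rotation:
    - [0, 0, 0]
    - [0, 0, 0]
    - [0, 0, 0]
    - [0, 0, 0]
  claw: [1, 1, 1, 1]

```text
time_s: 7.25
eef_pos: [0.448, 0.1221, 0.0587]
tcp_rot: [-0.0, 1.0, 0.0, 0.002]
ft_force: [-0.0, -0.1, 0.6]
finger_gap: 0.0496
grip_force: 62.3
```

Run:
```python
from h import *
s=bot.state();print(s['eef_pos'],s['ft_force'],s['finger_gap'])
im=bot.get_image('side')
cv2.imwrite('pics/s4.png',cv2.resize(im[150:290,160:320,::-1],(640,560),interpolation=cv2.INTER_CUBIC))
```

```text
[0.44798639 0.12208242 0.05872396] [-0.02564407 -0.07784788  0.56394425] 0.049552851966307786
```

View pics/s4.png

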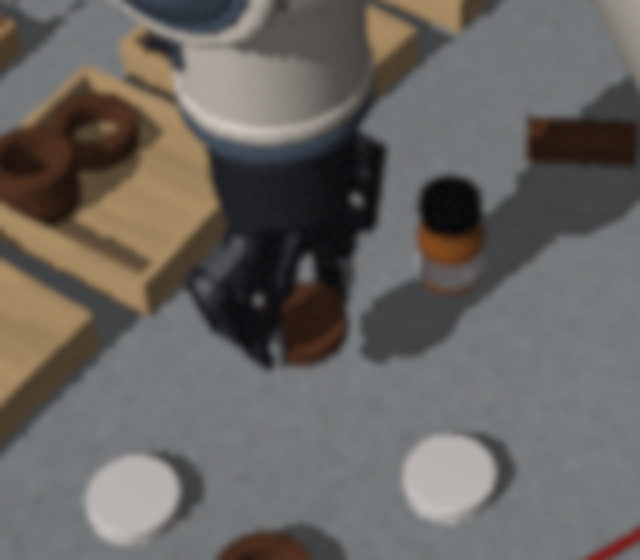

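The disc is held flat at (310,322), clear of the bench. Next I carry it to the disc tray.

>>> move_arm:
  offset:
    - [0, 0, -0.25]
    - [0, 0, -0.25]
    - [0.277, -0.185, 0]
    - [0.277, -0.185, 0]
    - [0.277, -0.185, 0]
    - [0.277, -0.185, 0]
    - [0.277, -0.185, 0]
    - [0, 0, 0]
    - [0, 0, 0]
  rotation:
    - [0, 0, 0]
    - [0, 0, 0]
    - [0, 0, 0]
    - [0, 0, 0]
    - [0, 0, 0]
    - [0, 0, 0]
    - [0, 0, 0]
    - [0, 0, 0]
    - [0, 0, 0]
  claw: [1, 1, 1, 1, 1, 1, 1, 1, 1]

```text
time_s: 8.2
eef_pos: [0.6125, 0.233, 0.1147]
tcp_rot: [0.0, 1.0, 0.0, -0.001]
ft_force: [-0.3, 0.3, -0.9]
finger_gap: 0.0499
grip_force: 62.5
```

Run:
```python
from h import *
s=bot.state();print(s['eef_pos'])
im=bot.get_image('top');cv2.imwrite('pics/t5.png',cv2.resize(im[95:245,220:420,::-1],(800,600),interpolation=cv2.INTER_CUBIC))
im2=bot.get_image('side');np.savez('last.npz',top=im,side=im2)
```

```text
[0.61251985 0.23302955 0.11469255]
```

View pics/t5.png

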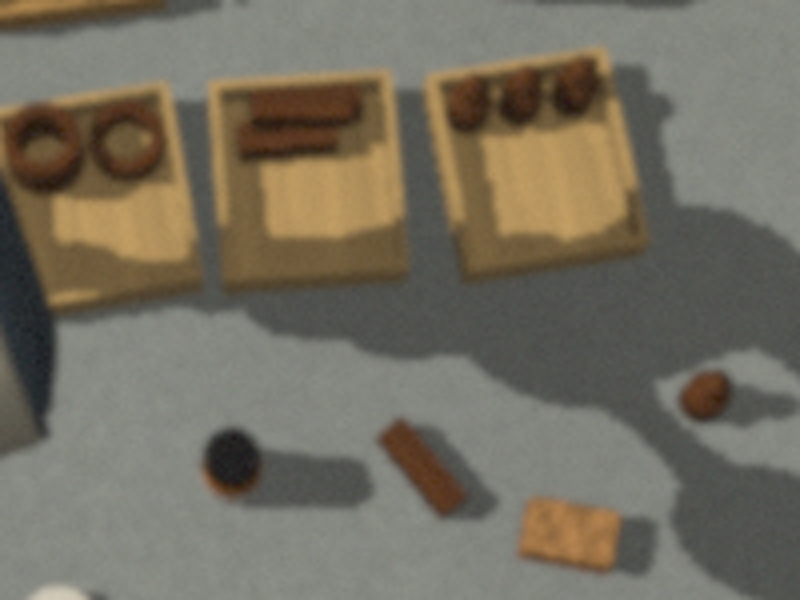

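The top crop shows the square tray with corners (209,80), (388,70), (408,276), (224,293). It also shows the headpiece tray (428,75)–(645,248), long square (424,468), cork (570,533), headpiece (706,395) and bottle (232,460).

>>> move_arm:
  offset:
    - [0, 0, 0.3]
    - [0, 0, 0.3]
    - [0, 0, 0.18]
    - [0, 0, 0.08]
    - [0, 0, 0.04]
    - [0, 0, 0.02]
    - [0, 0, 0]
    - [0, 0, 0]
  rotation:
    - [0, 0, 0]
    - [0, 0, 0]
    - [0, 0, 0]
    - [0, 0, 0]
    - [0, 0, 0]
    - [0, 0, 0]
    - [0, 0, 0]
    - [0, 0, 0]
  claw: [1, 1, 1, 1, 1, 1, 1, 1]

```text
time_s: 9.1
eef_pos: [0.6134, 0.233, 0.0067]
tcp_rot: [-0.0, 1.0, -0.0, 0.001]
ft_force: [-1.1, 0.3, 0.6]
finger_gap: 0.0499
grip_force: 62.5
```

Run:
```python
from h import *
z=np.load('last.npz'); c4=lambda u,v:(220+u/4,95+v/4)
T={'ring':[None,c4(165,84),c4(50,310),c4(203,288)],'sq':[c4(209,80),c4(388,70),c4(224,293),c4(408,277)],'head':[c4(427,74),c4(605,49),c4(466,280),c4(648,248)]}
for k,v in T.items():
    for zn in(0,.03):
        P=[None if q is None else plane('top',*q,.03 if i<2 else zn)[:2] for i,q in enumerate(v)]
        for i,q in enumerate(P): 
            if q is not None: print(k,zn,i,np.round(q,4),end=' ')
        d=P[1]-P[3]; print('side',round(float(np.linalg.norm(d)),4),'yaw',np.round(np.arctan2(d[1],d[0]),3),'near',np.round(np.arctan2(-(P[2]-P[3])[0],(P[2]-P[3])[1]),3))
B={n:[(cv2.minAreaRect(c),a) for c,a in blobs(n,z[n])[0]] for n in('top','side')}
for n in B:
    for r,a in B[n]:
        p=plane(n,*r[0],.011)
        if .35<p[0]<.55 and p[1]<.0: print(n,np.round(r[0],1),np.round(r[1],1),round(r[2]),a,np.round(p,4))
```

```text
ring 0 1 [0.7215 0.0171] ring 0 2 [0.5705 0.1121] ring 0 3 [0.5773 0.0026] side 0.1449 yaw 0.1 near 0.062
ring 0.03 1 [0.7215 0.0171] ring 0.03 2 [0.5607 0.1099] ring 0.03 3 [0.5673 0.003 ] side 0.1548 yaw 0.091 near 0.062
sq 0 0 [ 0.7218 -0.0144] sq 0 1 [ 0.7182 -0.1422] sq 0 2 [ 0.5723 -0.0119] sq 0 3 [ 0.5727 -0.1435] side 0.1455 yaw 0.009 near 0.003
sq 0.03 0 [ 0.7218 -0.0144] sq 0.03 1 [ 0.7182 -0.1422] sq 0.03 2 [ 0.5624 -0.0112] sq 0.03 3 [ 0.5628 -0.1396] side 0.1554 yaw -0.017 near 0.003
head 0 0 [ 0.7127 -0.1696] head 0 1 [ 0.7207 -0.2985] head 0 2 [ 0.5669 -0.1844] head 0 3 [ 0.5793 -0.3167] side 0.1426 yaw 0.128 near 0.094
head 0.03 0 [ 0.7127 -0.1696] head 0.03 1 [ 0.7207 -0.2985] head 0.03 2 [ 0.5571 -0.1795] head 0.03 3 [ 0.5692 -0.3087] side 0.1518 yaw 0.067 near 0.094
top [325.4 211.5] [25.9  8.9] 51 199.0 [ 0.4322 -0.1366  0.011 ]
top [395.8 193.3] [ 9.9 12. ] 45 92.5 [ 0.4668 -0.3374  0.011 ]
side [271.9 210.8] [16.2  8.8] 4 104.5 [ 0.4439 -0.0129  0.011 ]
```

>>> move_arm:
  offset:
    - [0, 0, 0.015]
    - [0, 0, 0.01]
    - [0, 0, 0]
    - [0, 0, 0]
    - [0, 0, 0]
    - [0, 0, 0]
    - [0, 0, 0]
    - [0, 0, -0.1]
    - [0, 0, -0.3]
    - [0, 0, -0.3]
    - [0, 0, -0.3]
    - [-0.2, 0, 0]
    - [-0.35, 0, 0]
    - [-0.35, 0, 0]
    - [-0.35, 0, 0]
    - [-0.35, 0, 0]
    - [-0.3, 0, 0]
  rotation:
    - [0, 0, 0]
    - [0, 0, 0]
    - [0, 0, 0]
    - [0, 0, 0]
    - [0, 0, 0]
    - [0, 0, 0]
    - [0, 0, 0]
    - [0, 0, 0]
    - [0, 0, 0]
    - [0, 0, 0]
    - [0, 0, 0]
    - [0, 0, 0]
    - [0, 0, 0]
    - [0, 0, 0]
    - [0, 0, 0]
    - [0, 0, 0]
    - [0, 0, 0]
  claw: [1, 1, 1, -0.3, -0.5, -0.55, -0.55, -0.55, -0.55, -0.55, -0.55, -1, -1, -1, -1, -1, -1]

```text
time_s: 10.8
eef_pos: [0.3827, 0.2326, 0.1234]
tcp_rot: [-0.0, 1.0, -0.0, 0.0]
ft_force: [-0.3, -0.3, -0.6]
finger_gap: 0.0857
grip_force: 0.0
```

Run:
```python
from h import *
s=bot.state();print(s['eef_pos'])
im=bot.get_image('top');a=bot.get_image('side')
np.savez('last.npz',top=im,side=a)
x=cv2.resize(im[95:225,150:290,::-1],(560,520),interpolation=cv2.INTER_CUBIC)[:,:400]
y=cv2.resize(a[180:310,80:180,::-1],(400,520),interpolation=cv2.INTER_CUBIC)
cv2.imwrite('pics/t6.png',np.hstack([x,y]))
```

```text
[0.38268785 0.23260308 0.12344444]
```

View pics/t6.png

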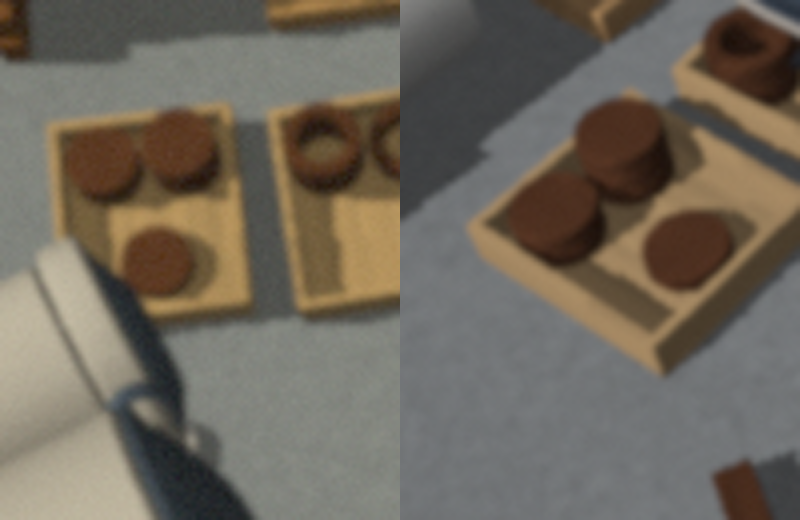

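The disc lies flat on the tray floor, at (158,262) in the top crop and (690,248) in the side crop. The ring is next.

>>> move_arm:
  offset:
    - [0.015, -0.022, 0.2]
    - [0, 0, 0.3]
    - [0, 0, 0.25]
    - [0, 0, 0.15]
    - [0, 0, 0.08]
    - [0, 0, 0.04]
    - [0, 0, 0]
    - [0, 0, 0]
    - [0, 0, 0]
    - [0, 0, 0]
    - [0, 0, 0]
    - [0, 0, 0]
    - [0, 0, -0.1]
    - [0, 0, -0.3]
    - [0, 0, -0.3]
    - [0, 0, -0.2]
    - [0, 0, 0]
  rotation:
    - [0, 0, 0]
    - [0, 0, 0]
    - [0, 0, 0]
    - [0, 0, 0]
    - [0, 0, 0]
    - [0, 0, 0]
    - [0, 0, 0]
    - [0, 0, 0]
    - [0, 0, 0]
    - [0, 0, 0]
    - [0, 0, 0]
    - [0, 0, 0]
    - [0, 0, 0]
    - [0, 0, 0]
    - [0, 0, 0]
    - [0, 0, 0]
    - [0, 0, 0]
  claw: [-1, -1, -1, -1, -1, -1, -1, -0.2, 0, 0.2, 1, 1, 1, 1, 1, 1, 1]

```text
time_s: 12.6
eef_pos: [0.3881, 0.2362, 0.1114]
tcp_rot: [-0.001, 1.0, 0.0, 0.003]
ft_force: [-0.2, -0.2, -0.4]
finger_gap: 0.0535
grip_force: 63.5
```

>>> move_arm:
  offset:
    - [0.274, 0.198, 0]
    - [0.274, 0.198, 0]
    - [0.274, 0.198, 0]
    - [0.274, 0.198, 0]
    - [0.274, 0.198, 0]
    - [0.274, 0.198, 0]
    - [0.274, 0.198, 0]
    - [0, 0, 0]
    - [0, 0, 0.25]
    - [0, 0, 0.25]
    - [0, 0, 0.2]
    - [0, 0, 0.1]
    - [0, 0, 0.04]
    - [0, 0, 0]
    - [0, 0, 0]
  rotation:
    - [0, 0, 0]
    - [0, 0, 0]
    - [0, 0, 0]
    - [0, 0, 0]
    - [0, 0, 0]
    - [0, 0, 0]
    - [0, 0, 0]
    - [0, 0, 0]
    - [0, 0, 0]
    - [0, 0, 0]
    - [0, 0, 0]
    - [0, 0, 0]
    - [0, 0, 0]
    - [0, 0, 0]
    - [0, 0, 0]
  claw: [1, 1, 1, 1, 1, 1, 1, 1, 1, 1, 1, 1, 1, 1, 1]

```text
time_s: 14.1
eef_pos: [0.6169, 0.0693, 0.0081]
tcp_rot: [-0.0, 1.0, 0.0, 0.0]
ft_force: [-0.0, 0.0, -0.7]
finger_gap: 0.0536
grip_force: 63.5
```

>>> move_arm:
  offset:
    - [0, 0, 0]
    - [0, 0, 0]
    - [0, 0, 0]
    - [0, 0, -0.15]
    - [0, 0, -0.3]
    - [0, 0, -0.3]
    - [0, 0, -0.2]
    - [-0.183, -0.312, 0]
    - [-0.183, -0.312, 0]
    - [-0.183, -0.312, 0]
    - [-0.183, -0.312, 0]
    - [-0.183, -0.312, 0]
    - [-0.183, -0.312, 0]
    - [-0.183, -0.312, 0]
    - [0, 0, 0]
    - [0, 0, 0]
  rotation:
    - [0, 0, 0]
    - [0, 0, 0]
    - [0, 0, 0]
    - [0, 0, 0]
    - [0, 0, 0]
    - [0, 0, 0]
    - [0, 0, 0]
    - [0, 0, 0]
    - [0, 0, 0]
    - [0, 0, 0]
    - [0, 0, 0]
    - [0, 0, 0]
    - [0, 0, 0]
    - [0, 0, 0]
    - [0, 0, 0]
    - [0, 0, 0]
  claw: [-0.3, -0.5, -0.55, -0.55, -0.55, -0.55, -0.55, -0.4, -0.2, -0.2, -0.2, -0.2, -0.2, -0.2, -0.2, -0.2]

```text
time_s: 15.7
eef_pos: [0.4625, 0.332, 0.1215]
tcp_rot: [0.0, 1.0, 0.001, 0.0]
ft_force: [0.4, 0.3, 0.3]
finger_gap: 0.051
grip_force: 0.0
```

Run:
```python
from h import *
s=bot.state();print(s['eef_pos'])
im=bot.get_image('top');a=bot.get_image('side')
x=cv2.resize(im[95:225,190:290,::-1],(400,520),interpolation=cv2.INTER_CUBIC)
y=cv2.resize(a[110:240,130:230,::-1],(400,520),interpolation=cv2.INTER_CUBIC)
cv2.imwrite('pics/t7.png',np.hstack([x,y]))
```

```text
[0.462536   0.33197604 0.12152042]
```

View pics/t7.png

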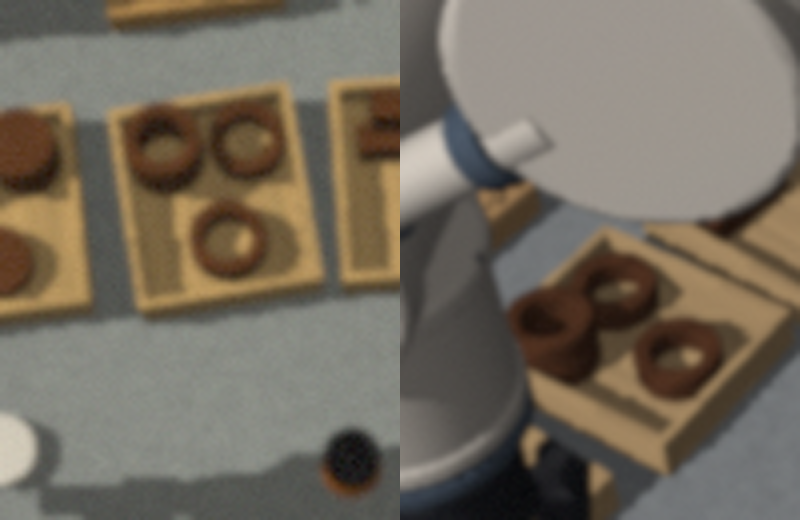

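The ring lies flat and clear of the stock, at (230,240) in the top crop and (678,357) in the side crop. Now the short square.

>>> move_arm:
  offset:
    - [0, 0, 0]
    - [0, 0, 0]
    - [0, 0, 0]
    - [0, 0, 0]
    - [0, 0, 0]
    - [0, 0, 0]
    - [0, 0, 0.2]
    - [0, 0, 0.3]
    - [0, 0, 0.2]
    - [0, 0, 0.15]
    - [0, 0, 0.08]
    - [0, 0, 0.04]
    - [0, 0, 0]
    - [0, 0, 0]
    - [0, 0, 0]
    - [0, 0, 0]
    - [0, 0, 0]
    - [0, 0, 0]
    - [0, 0, 0]
  rotation:
    - [0, 0, 0.87]
    - [0, 0, 0.87]
    - [0, 0, 0.87]
    - [0, 0, 0.87]
    - [0, 0, 0.87]
    - [0, 0, 0.87]
    - [0, 0, 0.87]
    - [0, 0, 0]
    - [0, 0, 0]
    - [0, 0, 0]
    - [0, 0, 0]
    - [0, 0, 0]
    - [0, 0, 0]
    - [0, 0, 0]
    - [0, 0, 0]
    - [0, 0, 0]
    - [0, 0, 0]
    - [0, 0, 0]
    - [0, 0, 0]
  claw: [-0.2, -0.2, -0.2, -0.2, -0.2, -0.2, -0.2, -0.2, -0.2, -0.2, -0.2, -0.2, -0.2, 0, 0.2, 0.4, 1, 1, 1]

```text
time_s: 17.7
eef_pos: [0.4633, 0.3315, 0.0059]
tcp_rot: [-0.0, 0.97, -0.241, 0.0]
ft_force: [-1.7, -1.7, 10.2]
finger_gap: 0.0206
grip_force: 59.4
```

>>> move_arm:
  offset:
    - [0, 0, -0.15]
    - [0, 0, -0.3]
    - [0, 0, -0.3]
    - [0, 0, -0.2]
    - [0, 0, 0]
    - [0, 0, 0]
    - [0, 0, 0]
    - [0.128, 0.36, 0]
    - [0.128, 0.36, 0]
    - [0.128, 0.36, 0]
    - [0.128, 0.36, 0]
    - [0.128, 0.36, 0]
    - [0.128, 0.36, 0]
    - [0.128, 0.36, 0]
    - [0.128, 0.36, 0]
    - [0.128, 0.36, 0]
    - [0.128, 0.36, 0]
    - [0, 0, 0]
    - [0, 0, 0]
  rotation:
    - [0, 0, -0.87]
    - [0, 0, -0.87]
    - [0, 0, -0.87]
    - [0, 0, -0.87]
    - [0, 0, -0.87]
    - [0, 0, -0.87]
    - [0, 0, -0.87]
    - [0, 0, 0]
    - [0, 0, 0]
    - [0, 0, 0]
    - [0, 0, 0]
    - [0, 0, 0]
    - [0, 0, 0]
    - [0, 0, 0]
    - [0, 0, 0]
    - [0, 0, 0]
    - [0, 0, 0]
    - [0, 0, 0]
    - [0, 0, 0]
  claw: [1, 1, 1, 1, 1, 1, 1, 1, 1, 1, 1, 1, 1, 1, 1, 1, 1, 1, 1]

```text
time_s: 19.6
eef_pos: [0.6166, -0.1017, 0.119]
tcp_rot: [-0.0, 1.0, -0.001, 0.0]
ft_force: [-0.9, 1.3, 0.0]
finger_gap: 0.0207
grip_force: 58.9
```

>>> move_arm:
  offset:
    - [0, -0.014, 0.25]
    - [0, 0, 0.25]
    - [0, 0, 0.2]
    - [0, 0, 0.1]
    - [0, 0, 0.06]
    - [0, 0, 0.02]
    - [0, 0, 0]
    - [0, 0, 0]
    - [0, 0, 0]
    - [0, 0, 0]
    - [0, 0, 0]
    - [0, 0, 0]
    - [0, 0, -0.1]
    - [0, 0, -0.25]
    - [0, 0, -0.3]
    - [0, 0, -0.3]
    - [0, 0, 0]
  rotation:
    - [0, 0, 0]
    - [0, 0, 0]
    - [0, 0, 0]
    - [0, 0, 0]
    - [0, 0, 0]
    - [0, 0, 0]
    - [0, 0, 0]
    - [0, 0, 0]
    - [0, 0, 0]
    - [0, 0, 0]
    - [0, 0, 0]
    - [0, 0, 0]
    - [0, 0, 0]
    - [0, 0, 0]
    - [0, 0, 0]
    - [0, 0, 0]
    - [0, 0, 0]
  claw: [1, 1, 1, 1, 1, 1, 1, 1, 0.5, 0.35, 0.34, 0.34, 0.34, 0.34, 0.34, 0.34, 0.34]

```text
time_s: 21.3
eef_pos: [0.6192, -0.0997, 0.1331]
tcp_rot: [0.001, 1.0, 0.0, 0.004]
ft_force: [0.6, 0.1, -1.1]
finger_gap: 0.0283
grip_force: 0.0
```

Run:
```python
from h import *
z=np.load('last.npz')
for n in('top','side'):
    g=cv2.GaussianBlur(z[n],(3,3),0).astype(int)
    m=((g[...,0]-g[...,2]>14)&(g[...,0]<135)&(g[...,0]>1.3*g[...,2])).astype(np.uint8)
    for c in cv2.findContours(m,0,1)[0]:
        a=cv2.contourArea(c)
        if 60<a<500:
            r=cv2.minAreaRect(c);p=plane(n,*r[0],.011)
            if .35<p[0]<.6 and p[1]<.02 :
                q=cv2.boxPoints(r); l=sorted([(np.linalg.norm(q[i]-q[i-1]),i) for i in range(4)])
                i,j=l[0][1],l[1][1]; A=plane(n,*((q[i]+q[i-1])/2),.011);B=plane(n,*((q[j]+q[j-1])/2),.011)
                M=cv2.moments(c); print(n,np.round(r[0],1),np.round(r[1],1),a,np.round(p,4),'len',round(float(np.linalg.norm(A-B)),3),'yaw',round(float(np.arctan2(*(A-B)[[1,0]])),3), 'bb',cv2.boundingRect(c))
im=z['side'][:,:,::-1]; cv2.imwrite('pics/s8.png',cv2.resize(im[110:230,240:360],(600,600),interpolation=cv2.INTER_CUBIC))
```

```text
top [363.3 233.1] [12.5 26.9] 137.5 [ 0.3628 -0.233   0.011 ] len 0.074 yaw 1.711 bb (349, 224, 27, 15)
top [325.4 211.3] [26.2  9.2] 209.5 [ 0.4327 -0.1365  0.011 ] len 0.073 yaw 0.56 bb (315, 200, 22, 24)
top [396.  193.5] [11. 12.] 100.5 [ 0.466 -0.338  0.011] len 0.033 yaw 1.483 bb (390, 188, 13, 12)
side [272. 211.] [10. 16.] 107.5 [ 0.4432 -0.0126  0.011 ] len 0.039 yaw 0.637 bb (264, 206, 17, 11)
side [305.5 185. ] [10. 27.] 248.5 [ 0.427  -0.1353  0.011 ] len 0.07 yaw 0.636 bb (292, 180, 28, 11)
side [342.6 172.7] [18.  27.8] 187.5 [ 0.3733 -0.2313  0.011 ] len 0.087 yaw 1.307 bb (329, 161, 28, 25)
side [279.6 147.8] [ 5.4 21.3] 76.0 [ 0.5664 -0.212   0.011 ] len 0.078 yaw 1.677 bb (274, 140, 15, 18)
side [335.5 135.5] [17.  9.] 115.0 [ 0.4688 -0.3498  0.011 ] len 0.075 yaw -1.016 bb (331, 127, 10, 18)
```

View pics/s8.png

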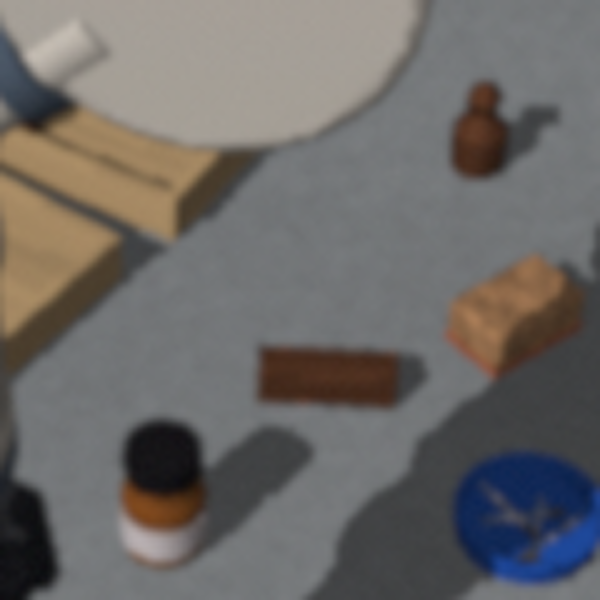

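The side crop shows the long square at (328,376), the headpiece upright with its body at (480,148), cork at (517,315), dish at (530,515) and bottle at (163,495).

Run:
```python
from h import *
print('long',tri((325.4,211.3),(305.5,185)))
print('head blob',tri((396,193.5),(335.5,135.5)), 'body side z.013',plane('side',336,139.6,.013),'knob',tri((396.3,191.5),(336.6,130)))
for z in(.02,.025,.03): print(z,plane('top',396,193.5,z),plane('side',335.5,135.5,z))
print(bot.state()['eef_pos'])
```

```text
long (array([ 0.4313113 , -0.13795415,  0.00710374]), np.float64(0.004741169537677583))
head blob (array([ 0.46163784, -0.3341243 ,  0.02539061]), np.float64(0.0016878599414375916)) body side z.013 [ 0.45709563 -0.33322581  0.013     ] knob (array([ 0.45951664, -0.32917971,  0.04994048]), np.float64(0.004873009042712605))
0.02 [ 0.46377466 -0.33539924  0.02      ] [ 0.46380141 -0.34012711  0.02      ]
0.025 [ 0.46253978 -0.33396105  0.025     ] [ 0.46101745 -0.33473823  0.025     ]
0.03 [ 0.4613049  -0.33252286  0.03      ] [ 0.45823348 -0.32934934  0.03      ]
[ 0.61916518 -0.09966802  0.133141  ]
```

>>> move_arm:
  offset:
    - [-0.311, 0.062, 0]
    - [-0.311, 0.062, 0]
    - [-0.311, 0.062, 0]
    - [-0.311, 0.062, 0]
    - [-0.311, 0.062, 0]
    - [0, 0, 0]
    - [0, 0, 0]
    - [0, 0, 0]
    - [0, 0, 0]
    - [0, 0, 0]
  rotation:
    - [0, 0, -0.9]
    - [0, 0, 0]
    - [0, 0, 0]
    - [0, 0, 0]
    - [0, 0, 0]
    - [0, 0, 0]
    - [0, 0, 0]
    - [0, 0, 0]
    - [0, 0, 0]
    - [0, 0, 0]
  claw: [0.2, 0, -0.2, -0.2, -0.2, -0.2, -0.2, -0.2, -0.2, -0.2]

```text
time_s: 22.3
eef_pos: [0.4332, -0.1467, 0.1274]
tcp_rot: [0.0, 0.999, 0.036, 0.0]
ft_force: [0.1, -0.1, -0.5]
finger_gap: 0.0516
grip_force: 0.0
```

>>> move_arm:
  offset:
    - [-0.008, -0.082, 0]
    - [0, 0, 0]
    - [0, 0, 0]
    - [0, 0, 0]
    - [0, 0, 0]
    - [0, 0, 0]
    - [0, 0, 0.2]
    - [0, 0, 0.3]
    - [0, 0, 0.2]
    - [0, 0, 0.2]
    - [0, 0, 0.08]
    - [0, 0, 0.04]
    - [0, 0, 0]
    - [0, 0, 0]
    - [0, 0, 0]
    - [0, 0, 0]
    - [0, 0, 0]
    - [0, 0, 0]
    - [0, 0, 0]
  rotation:
    - [0, 0, -0.9]
    - [0, 0, -0.9]
    - [0, 0, -0.9]
    - [0, 0, -0.9]
    - [0, 0, -0.9]
    - [0, 0, -0.9]
    - [0, 0, -0.9]
    - [0, 0, 0]
    - [0, 0, 0]
    - [0, 0, 0]
    - [0, 0, 0]
    - [0, 0, 0]
    - [0, 0, 0]
    - [0, 0, 0]
    - [0, 0, 0]
    - [0, 0, 0]
    - [0, 0, 0]
    - [0, 0, 0]
    - [0, 0, 0]
  claw: [-0.2, -0.2, -0.2, -0.2, -0.2, -0.2, -0.2, -0.2, -0.2, -0.2, -0.2, -0.2, -0.2, 0, 0.2, 0.4, 1, 1, 1]

```text
time_s: 24.2
eef_pos: [0.4312, -0.1373, 0.0058]
tcp_rot: [0.0, 0.959, 0.284, 0.0]
ft_force: [-1.1, 0.7, 15.0]
finger_gap: 0.0209
grip_force: 58.6
```

>>> move_arm:
  offset:
    - [0, 0, -0.15]
    - [0, 0, -0.3]
    - [0, 0, -0.3]
    - [0, 0, -0.2]
    - [0, 0, 0]
    - [0, 0, 0]
    - [0, 0, 0]
    - [0, 0, 0]
    - [0.31, -0.14, 0]
    - [0.31, -0.14, 0]
    - [0.31, -0.14, 0]
    - [0.31, -0.14, 0]
    - [0.31, -0.14, 0]
    - [0, 0, 0]
    - [0, 0, 0]
    - [0, 0, 0]
  rotation:
    - [0, 0, 0.9]
    - [0, 0, 0.9]
    - [0, 0, 0.9]
    - [0, 0, 0.9]
    - [0, 0, 0.9]
    - [0, 0, 0.9]
    - [0, 0, 0.9]
    - [0, 0, 0.9]
    - [0, 0, 0]
    - [0, 0, 0]
    - [0, 0, 0]
    - [0, 0, 0]
    - [0, 0, 0]
    - [0, 0, 0]
    - [0, 0, 0]
    - [0, 0, 0]
  claw: [1, 1, 1, 1, 1, 1, 1, 1, 1, 1, 1, 1, 1, 1, 1, 1]

```text
time_s: 25.8
eef_pos: [0.6158, -0.0534, 0.119]
tcp_rot: [-0.0, 1.0, -0.0, -0.001]
ft_force: [0.0, -0.2, -0.0]
finger_gap: 0.0204
grip_force: 59.6
```

Run:
```python
from h import *
s=bot.state();p=s['eef_pos'];print(p)
for n in('top','side'): print(n,[np.round(proj(n,np.array(p)+[d,0,.006])) for d in(-.036,0,.036)])
im=bot.get_image('top');a=bot.get_image('side')
x=cv2.resize(im[95:225,250:350,::-1],(400,520),interpolation=cv2.INTER_CUBIC)
y=cv2.resize(a[70:200,170:270,::-1],(400,520),interpolation=cv2.INTER_CUBIC)
cv2.imwrite('pics/t9.png',np.hstack([x,y]))
```

```text
[ 0.61584875 -0.05339654  0.11900155]
top [array([292., 149.]), array([290., 136.]), array([289., 123.])]
side [array([237., 145.]), array([226., 139.]), array([215., 134.])]
```

View pics/t9.png

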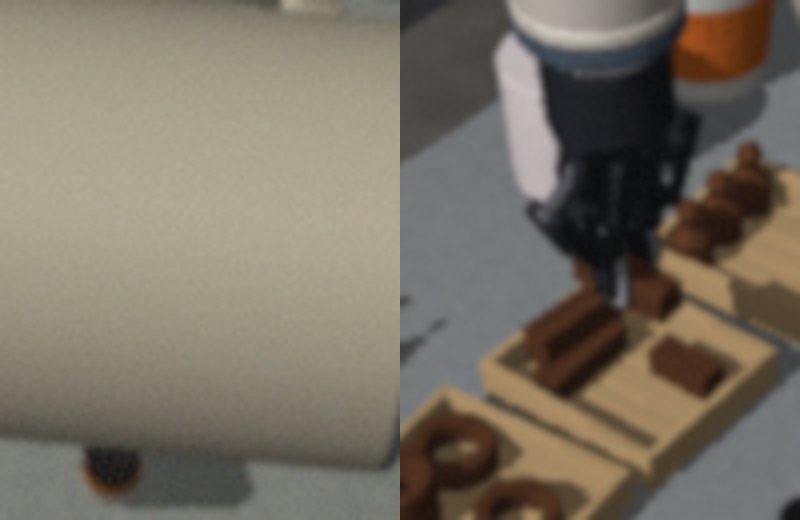

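The short square lies flat at (688,367). The held long bar spans (577,268) to (668,297), centred in the grip as expected. I'll check the tray's x from this view before lowering.

Run:
```python
from h import *
f=lambda u,v:(170+(u-400)/4,70+v/4)
for nm,q,z in(('nearleft bottom',f(653,484),0),('nearleft rim',f(650,463),.03),('nearright rim',f(777,348),.03),('farleft rim',f(481,362),.03)): print(nm,plane('side',*q,z))
# stock front lower edge, short square centre
print('stock front floor',plane('side',*f(542,395),.006),plane('side',*f(625,345),.006)); print('short',plane('side',*f(688,367),.017))
```

```text
nearleft bottom [ 0.57101247 -0.01527165  0.        ]
nearleft rim [ 0.56430807 -0.00769336  0.03      ]
nearright rim [ 0.56492911 -0.14028187  0.03      ]
farleft rim [ 0.71514517 -0.01236111  0.03      ]
stock front floor [ 0.68021989 -0.02990678  0.006     ] [ 0.66764506 -0.10085567  0.006     ]
short [ 0.61058608 -0.1008122   0.017     ]
```

>>> move_arm:
  offset:
    - [0.025, 0, 0.25]
    - [0, 0, 0.25]
    - [0, 0, 0.2]
    - [0, 0, 0.1]
    - [0, 0, 0.06]
    - [0, 0, 0.02]
    - [0, 0, 0]
    - [0, 0, 0]
  rotation:
    - [0, 0, 0]
    - [0, 0, 0]
    - [0, 0, 0]
    - [0, 0, 0]
    - [0, 0, 0]
    - [0, 0, 0]
    - [0, 0, 0]
    - [0, 0, 0]
  claw: [1, 1, 1, 1, 1, 1, 1, 1]

```text
time_s: 26.7
eef_pos: [0.6205, -0.0533, 0.0144]
tcp_rot: [0.0, 1.0, -0.0, 0.001]
ft_force: [-0.2, -0.3, -0.1]
finger_gap: 0.0203
grip_force: 59.6
```

>>> move_arm:
  offset:
    - [0, 0, 0.016]
    - [0, 0, 0]
    - [0, 0, 0]
    - [0, 0, 0]
    - [0, 0, 0]
    - [0, 0, 0]
    - [0, 0, -0.1]
    - [0, 0, -0.25]
    - [0, 0, -0.3]
    - [0, 0, -0.3]
    - [-0.189, 0.334, 0]
    - [-0.189, 0.334, 0]
    - [-0.189, 0.334, 0]
    - [-0.189, 0.334, 0]
    - [-0.189, 0.334, 0]
    - [-0.189, 0.334, 0]
    - [-0.189, 0.334, 0]
    - [0, 0, 0]
    - [0, 0, 0]
  rotation:
    - [0, 0, 0]
    - [0, 0, 0]
    - [0, 0, 0]
    - [0, 0, 0]
    - [0, 0, 0]
    - [0, 0, 0]
    - [0, 0, 0]
    - [0, 0, 0]
    - [0, 0, 0]
    - [0, 0, 0]
    - [0, 0, 0]
    - [0, 0, 0]
    - [0, 0, 0]
    - [0, 0, 0]
    - [0, 0, 0]
    - [0, 0, 0]
    - [0, 0, 0]
    - [0, 0, 0]
    - [0, 0, 0]
  claw: [1, 1, 0.5, 0.35, 0.34, 0.34, 0.34, 0.34, 0.34, 0.34, 0, -0.3, -0.4, -0.4, -0.4, -0.4, -0.4, -0.4, -0.4]

```text
time_s: 28.6
eef_pos: [0.4606, -0.3346, 0.1263]
tcp_rot: [0.0, 1.0, -0.001, 0.0]
ft_force: [1.0, 0.9, -0.1]
finger_gap: 0.0597
grip_force: 0.0
```

Run:
```python
from h import *
s=bot.state();print(s['eef_pos'],s['finger_gap'])
im=bot.get_image('top');a=bot.get_image('side')
x=cv2.resize(im[95:225,250:350,::-1],(400,520),interpolation=cv2.INTER_CUBIC)
y=cv2.resize(a[70:200,190:360,::-1],(400,306),interpolation=cv2.INTER_CUBIC)
cv2.imwrite('pics/t10.png',np.hstack([x,np.vstack([y,np.zeros((214,400,3),np.uint8)])]))
```

```text
[ 0.46063795 -0.33455008  0.1262531 ] 0.05965492100961748
```

View pics/t10.png

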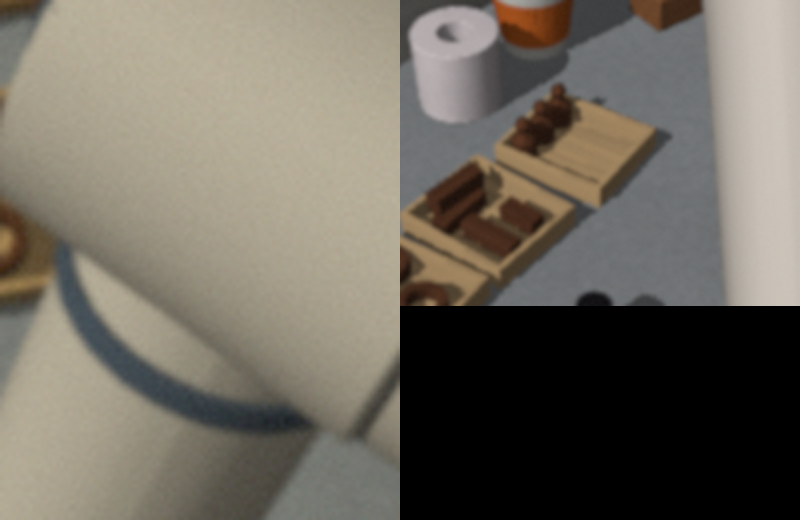

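Both squares lie flat in the square tray, at (522,213) and (492,235), and the bottle is still standing. The headpiece is last.

>>> move_arm:
  offset:
    - [0.01, 0, 0.2]
    - [0, 0, 0.3]
    - [0, 0, 0.25]
    - [0, 0, 0.15]
    - [0, 0, 0.08]
    - [0, 0, 0.04]
    - [0, 0, 0]
    - [0, 0, 0]
    - [0, 0, 0]
    - [0, 0, 0]
    - [0, 0, 0]
    - [0, 0, 0]
    - [0, 0, 0]
    - [0, 0, 0]
  rotation:
    - [0, 0, 0]
    - [0, 0, 0]
    - [0, 0, 0]
    - [0, 0, 0]
    - [0, 0, 0]
    - [0, 0, 0]
    - [0, 0, 0]
    - [0, 0, 0]
    - [0, 0, 0]
    - [0, 0, 0]
    - [0, 0, 0]
    - [0, 0, 0]
    - [0, 0, 0]
    - [0, 0, 0]
  claw: [-0.4, -0.4, -0.4, -0.4, -0.4, -0.4, -0.4, -0.2, 0, 0.1, 0.2, 1, 1, 1]

```text
time_s: 30.1
eef_pos: [0.4624, -0.3339, 0.0038]
tcp_rot: [0.0, 1.0, -0.0, 0.0]
ft_force: [-1.4, 1.4, 10.4]
finger_gap: 0.0299
grip_force: 58.6
```

>>> move_arm:
  offset:
    - [0, 0, -0.1]
    - [0, 0, -0.3]
    - [0, 0, -0.3]
    - [0, 0, -0.3]
    - [0.254, -0.148, 0]
    - [0.254, -0.148, 0]
    - [0.254, -0.148, 0]
    - [0.254, -0.148, 0]
    - [0.254, -0.148, 0]
    - [0, 0, 0]
    - [0, 0, 0]
    - [0, 0, 0]
  rotation:
    - [0, 0, 0]
    - [0, 0, 0]
    - [0, 0, 0]
    - [0, 0, 0]
    - [0, 0, 0]
    - [0, 0, 0]
    - [0, 0, 0]
    - [0, 0, 0]
    - [0, 0, 0]
    - [0, 0, 0]
    - [0, 0, 0]
    - [0, 0, 0]
  claw: [1, 1, 1, 1, 1, 1, 1, 1, 1, 1, 1, 1]

```text
time_s: 31.3
eef_pos: [0.6139, -0.2453, 0.1234]
tcp_rot: [-0.0, 1.0, -0.0, -0.0]
ft_force: [0.5, 0.4, -0.1]
finger_gap: 0.0304
grip_force: 59.4
```

Run:
```python
from h import *
s=bot.state();print(s['eef_pos'],s['finger_gap'])
a=bot.get_image('side')
cv2.imwrite('pics/s11.png',cv2.resize(a[50:180,200:330,::-1],(520,520),interpolation=cv2.INTER_CUBIC))
```

```text
[ 0.61391453 -0.24526591  0.12342782] 0.03040692492442638
```

View pics/s11.png

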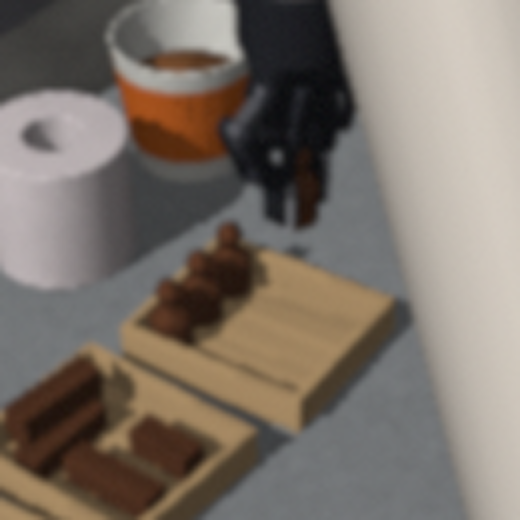

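The headpiece is held upright at (305,190), over the free half of its tray.

>>> move_arm:
  offset:
    - [0, 0, 0.25]
    - [0, 0, 0.25]
    - [0, 0, 0.2]
    - [0, 0, 0.13]
    - [0, 0, 0.06]
    - [0, 0, 0.03]
    - [0, 0, 0.01]
    - [0, 0, 0]
    - [0, 0, 0]
  rotation:
    - [0, 0, 0]
    - [0, 0, 0]
    - [0, 0, 0]
    - [0, 0, 0]
    - [0, 0, 0]
    - [0, 0, 0]
    - [0, 0, 0]
    - [0, 0, 0]
    - [0, 0, 0]
  claw: [1, 1, 1, 1, 1, 1, 1, 1, 1]

```text
time_s: 32.25
eef_pos: [0.6151, -0.2451, 0.0124]
tcp_rot: [0.0, 1.0, -0.0, 0.001]
ft_force: [0.2, -0.1, 0.3]
finger_gap: 0.0301
grip_force: 59.4
```

>>> move_arm:
  offset:
    - [0, 0, 0.008]
    - [0, 0, 0.008]
    - [0, 0, 0]
    - [0, 0, 0]
    - [0, 0, 0]
    - [0, 0, 0]
    - [0, 0, 0]
    - [0, 0, 0]
    - [0, 0, -0.05]
    - [0, 0, -0.15]
    - [0, 0, -0.3]
    - [0, 0, -0.3]
    - [0, 0, -0.3]
    - [0, 0, 0]
    - [0, 0, 0]
  rotation:
    - [0, 0, 0]
    - [0, 0, 0]
    - [0, 0, 0]
    - [0, 0, 0]
    - [0, 0, 0]
    - [0, 0, 0]
    - [0, 0, 0]
    - [0, 0, 0]
    - [0, 0, 0]
    - [0, 0, 0]
    - [0, 0, 0]
    - [0, 0, 0]
    - [0, 0, 0]
    - [0, 0, 0]
    - [0, 0, 0]
  claw: [1, 1, 1, 0.2, 0.1, 0, -0.05, -0.05, -0.05, -0.05, -0.05, -0.05, -0.05, -0.05, -0.05]

```text
time_s: 33.75
eef_pos: [0.615, -0.2451, 0.1428]
tcp_rot: [0.0, 1.0, -0.0, 0.001]
ft_force: [-0.1, -1.1, -1.0]
finger_gap: 0.0449
grip_force: 0.0
```

Run:
```python
from h import *
s=bot.state();print(s['eef_pos'],s['finger_gap'])
a=bot.get_image('side')
cv2.imwrite('pics/s12.png',cv2.resize(a[50:305,60:400,::-1],(800,600),interpolation=cv2.INTER_CUBIC))
```

```text
[ 0.61504081 -0.2451179   0.14275314] 0.044902408858762136
```

View pics/s12.png

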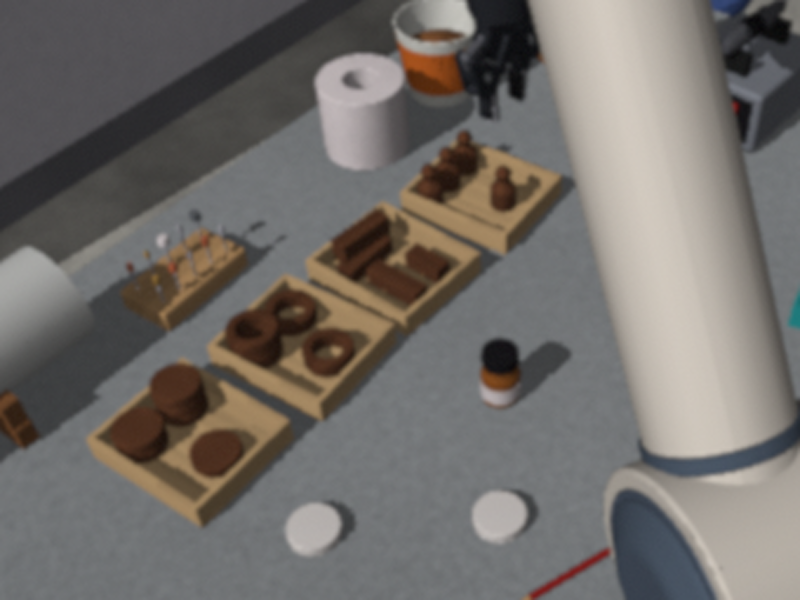

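All five blanks are in their trays: disc (216,450), ring (328,350), squares (395,280) and (428,262), and the headpiece upright at (503,190). The bottle stands at (500,375) and the gripper is clear.

```bash
python3 -c "
from workcell import bot
print(bot.job_done())"
```

```text
the job is handed in; nothing more can be done
None
```

I sorted all five blanks into their matching trays and handed the job in at about 34 s; in the last picture the disc, ring and squares lay flat, the headpiece stood upright, and the oil bottle was still standing.

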